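Bring the askew screw eye into line with a bar through its loop

TASK

On the wooden hook rail clamped to the bench, one of the three screw eyes has not been screwed in far enough and stands askew. Pick up the steel bar from its notched rest, slide it through the loop of that eye and use it as a lever to turn the eye clockwise (seen from above) until its loop stands in line with the rail like its two neighbours. Then let go of the bar; it may stay in the loop or lie on the bench.

Things in the scene. Friction and masses are not known exactly. Their poses are not given: they have to be found in the camera images.
- bar (a point): Centre of a plain steel bar, 180 mm long, 14 mm thick, about 0.14 kg, both ends alike; x runs along it. It lies level, its axis 37 mm above the bench, in notches of two wooden posts (12 mm thick, 42 mm high, 62 mm either side of the centre) on a 150 x 50 x 10 mm foot. Grip it across at its centre, between the posts, and lift straight up. A thicker wooden dowel is not it.
- loop (a point): Centre of the upright round loop of the askew steel screw eye, 62 mm above the bench: 10 mm wire, 24 mm clear inside, 45 mm outside. x is level and points through the hole, away from the robot; y lies in the loop's plane; z, up, is the axis it turns about. It may be any of the three eyes on the rail.
- eye (a joint): Turn of the askew eye, rad, growing clockwise seen from above; 0 when in line with its neighbours; starts at -0.95 to -0.5. Friction about 0.12 N m; it stays where left; stops at -1.2 and 1.2. The bar swings freely about 0.8 rad in the loop before it jams against the loop's sides and takes the eye along, so swing the bar that much further than the eye is to turn.
- rail: Fixed wooden rail, 90 (x) x 500 (y) x 22 mm (z) high, lying flat on the bench with a low steel clamp near each end; origin under its centre. Three like screw eyes stand on its middle line, at y = -145, 0 and 145 mm; the two that are not askew are fixed, their loop planes along the rail.
Not all that is in view belongs to the job. What is meant by the part that bears bar is not purple, and is the smaller of those in its own colour.

How it is judged:
On the way, in this order (a step that is already met when the one before it is completed fails the run):
1. the steel bar is through the loop of the askew eye, its end at least 7 mm past the loop's middle (x of loop in the frame of bar between -0.083 and 0.083 m and y of loop in the frame of bar between -0.009 and 0.009 m and z of loop in the frame of bar between -0.009 and 0.009 m), for 0.1 s.
2. with the bar still through the loop, the eye is in line with its neighbours within 0.2 rad (11 degrees) (value of joint eye between -0.2 and 0.2 rad and x of loop in the frame of bar between -0.088 and 0.088 m and y of loop in the frame of bar between -0.009 and 0.009 m and z of loop in the frame of bar between -0.009 and 0.009 m), for 0.1 s.
At the end, for the whole second after the job is handed in: The askew eye is in line with its neighbours within 0.2 rad (11 degrees), and the bar has been let go and lies in the loop or on the bench (its centre less than 90 mm above the bench) (value of joint eye between -0.2 and 0.2 rad and height (world z) of bar between 0 and 0.09 m); the robot touches nothing.
It also fails if it takes over 48 s, if anything falls off the work surface, if the arm or the gripper's body presses on something with over 40 N, if the wrist force passes 120 N, or if a joint passes its speed limit or range.

ROBOT

A 7-joint arm with a two-finger parallel gripper is mounted at the origin on the work surface. World frame = base frame: x ahead of the robot, y to its left, z up, the work surface at z = 0. Lengths are in m, angles in rad, forces in N, time in s.
With the tool pointing down it reaches from about 0.4 to 0.85 m from the base axis. Payload 4.4 kg.
Tool frame: the origin (TCP) lies at the very end of the fingers, on their centre line; the grasp point (between the pads) lies 19 mm behind it (arm.grasp_offset is the z of the grasp point in the tool frame, in m); z points along the fingers, y is the line along which they close (so a half turn about z gives the same grasp; the last joint's range is limited). The gripper opens to 94 mm and grips with 3 to 60 N. Pads are 16 mm wide; open, the fingers measure 119 mm over their backs; the gripper's body (75 mm by 177 mm) begins 78 mm behind the grasp point.
Start: joints at [-1.368, 0.628, 0.038, 1.517, -0.027, 0.996, -0.02], TCP at [0.173, 0.627, 0.205] pointing down, gripper open.
Joint ranges: [-3.06, 3.06], [-0.37, 2.12], [-1.25, 1.32], [0.18, 2.47], [-1.1, 4.24], [0.23, 1.98], [-2.94, 2.94]. Speed limits (rad/s): [2.57, 2.57, 3.14, 3.14, 3.14, 3.14, 3.14].

INTERFACE

Orientations are given as a rotation vector (axis times angle).
In Python, from cell import arm gives the robot as it stands.
- The arm moves only by the tool drive_tool, never from a script. Its argument "increments" is a list of rows, each an object with "offset": the shift along the tool's x, y, z normalised to -1 to 1, where 1 is 500 mm, a list of three; "turn": the turn, a rotation vector about the tool's x, y, z normalised to -1 to 1, where 1 is 45 degrees, a list of three. A call has 1 to 10 rows; each row is the pose to reach, as a shift and turn from the pose commanded when the call began, along the tool's axes at that moment; what a row does not reach only later rows make up. A row lasts 1/8 s, in which the tool goes at most 62.5 mm and 10.7 degrees, less where a joint would pass 70% of its speed; a pose out of reach is approached as far as the arm can. A call with a number of a shift or a turn outside -1 to 1 is refused whole. A call with a gripper value outside its range is refused whole. "claw" is the gripper command: -1 is shut, 1 is fully open, values between are in proportion, set as the call begins (left out, the last holds). The fingers move at their own pace and stop on an object; the grip force is fixed at half the most. Time passes only in rows, so rows that repeat a pose let the fingers close. It gives the time, the measured TCP pose, the force, the opening and the grip force at its end, in the units of the state.
- arm.observe(): the state, without advancing time (a new reading comes with each control period).
- arm.capture(name): name is "scene" or "top"; returns a dict with "pixels" (480x640x3 uint8, red, green, blue), "range_z" (480x640 float32, m along the optical axis (not along the pixel's ray), 0 where there is no reading), "vfov" (degrees; the focal length in pixels is half the picture's height over the tangent of half this angle, whatever the lens; pixels are square), "cx", "cy" (the principal point, pixels), "k1" (the pictures are not rectified: a ray, as slopes to the right and down, at radius r is drawn at 1 + k1 r^2 times it, then the intrinsics apply), "R" (3x3) and "t" (3): a world point X has camera coordinates R X + t. Camera axes: x right, y down, z forward; pixel columns grow to the right and rows downward; lengths in m; the calibration is good to about 2 mm. A picture is of the moment at which its call begins.
- arm.close_job(): hands the job in; it is judged then, once.
The state is a dict: "t": time; "qpos": joint angles; "joint_velocities": joint speeds; "tau": joint torques, N m; "tool_pos": TCP position; "tcp_rot": TCP orientation; "ft_force": force on the tool from outside, world axes, zero at the start; "wrist_torque": the same for the moment, N m; "finger_gap": opening from 0.0 (shut) to 1.0 (fully open); "grasp_force": force on a finger pad.
Only numpy, scipy, OpenCV 4.12 (cv2) and the standard library are available. Lean on these libraries where they do the work, as an engineer would, in place of code of your own. Each camera call takes 0.05 s, during which the arm holds its last target. There are 200 camera calls.

## Working session

There is one attempt and no reset: what is moved stays moved. The work goes in short steps, Python scripts to look and compute and a tool call to move; the robot and the scene stay as the last step left them, time stands still between calls to the robot, and variables do not carry over. Pictures are saved under pics/ and viewed, at most 10 in all, crops included, and the job is handed in when it is done.

Besides the shell and the picture viewer there is one more tool, called after "Call:" as a command line: name --argument value ..., lists and objects as JSON in quotes. drive_tool: Moves the arm, as the interface text tells. Its arguments: {"type":"object","properties":{"increments":{"type":"array","items":{"type":"object","properties":{"offset":{"type":"array","items":{"type":"number","minimum":-1,"maximum":1}},"turn":{"type":"array","items":{"type":"number","minimum":-1,"maximum":1}}}}},"claw":{"type":"number"}},"required":["increments"]}

```bash
mkdir -p pics
cat > h.py <<'E'
import numpy as np, cv2
from cell import arm
from scipy.spatial.transform import Rotation as Ro
def shot(n,f):
    c=arm.capture(n); cv2.imwrite('pics/'+f+'.png',c['pixels'][:,:,::-1]); np.save('pics/'+f+'.npy',c,allow_pickle=True); return c
def load(f): return np.load('pics/'+f+'.npy',allow_pickle=True).item()
def K(c):
    f=240/np.tan(np.radians(c['vfov'])/2); return np.array([[f,0,c['cx']],[0,f,c['cy']],[0,0,1.]]),np.array([c['k1'],0,0,0])
def rays(c,uv):
    k,d=K(c); s=cv2.undistortPoints(np.array(uv,float).reshape(-1,1,2),k,d).reshape(-1,2)
    return np.c_[s,np.ones(len(s))]
def onz(c,uv,z):
    r=rays(c,uv)@c['R']; o=-c['R'].T@c['t']; return o+r*((z-o[2])/r[:,2])[:,None]
def cloud(c):
    v,u=np.mgrid[:480,:640]; r=rays(c,np.c_[u.ravel(),v.ravel()])
    return ((r*c['range_z'].reshape(-1,1)-c['t'])@c['R']).reshape(480,640,3)
def proj(c,X):
    k,d=K(c); return cv2.projectPoints(np.array(X,float).reshape(-1,1,3),cv2.Rodrigues(c['R'])[0],c['t'],k,d)[0].reshape(-1,2)
E
python3 - <<'E'
from h import *
for n in('scene','top'):
    c=shot(n,n+'0'); print(n,c['vfov'],c['k1'],-c['R'].T@c['t'],c['R'][2])
print(arm.observe())
E
```

```text
scene 56.19257488505335 0.008705114853646575 [0.8025227  0.13620295 0.6388092 ] [-0.51286812 -0.20349874 -0.83399913]
top 44.38037792757899 -0.06265576942114356 [0.33861517 0.03080541 1.05908366] [ 0.13888647 -0.03297143 -0.98975928]
{'t': 0.1, 'qpos': array([-1.36782601,  0.62924271,  0.03844904,  1.51825976, -0.02700501,
        0.99632142, -0.01998653]), 'joint_velocities': array([ 9.68641756e-05, -1.95314275e-03,  1.94488083e-03, -3.47397587e-03,
       -7.94156875e-04,  1.54006363e-03, -1.79832743e-03]), 'tau': array([ 2.67077470e-03, -5.50791514e+01,  1.14705540e+00, -1.87117052e+01,
       -5.22212649e-02,  1.92754524e-02,  5.21341076e-05]), 'tool_pos': array([0.17241571, 0.62608696, 0.20465589]), 'tcp_rot': array([-4.20873309e-01, -3.11305543e+00,  2.66978281e-03]), 'ft_force': array([-0.8365679, -0.6784884,  0.7653282]), 'wrist_torque': array([-0.03469506,  0.04765988, -0.03604117]), 'grasp_force': 0.0, 'finger_gap': 0.9980113903208843}
```

View pics/scene0.png

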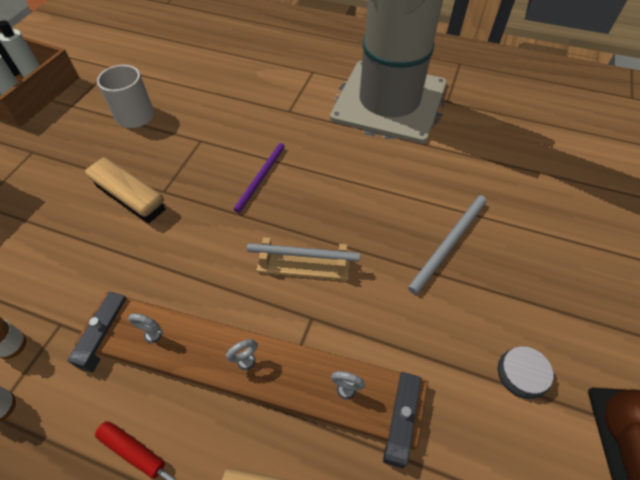

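View pics/top0.png

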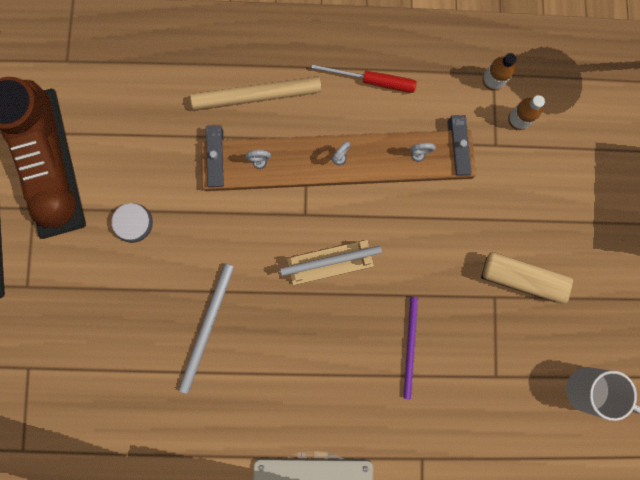

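The grey candidates in the top picture are the bar on the notched rest (331,261) and a longer, thicker grey rod on the bench (207,328). There is also a purple rod (411,347) and a wooden dowel (256,93). The one on the rest fits: it is grey, the smaller grey one, and lies in notches. The middle eye (341,152) is askew. An enlarged crop will confirm this.

Run:
```python
from h import *
c=load('top0');s=load('scene0')
a=cv2.resize(c['pixels'][120:290,255:395],None,fx=3.5,fy=3.5,interpolation=2)
b=cv2.resize(s['pixels'][225:385,205:365],None,fx=1.9,fy=1.9,interpolation=2)
o=np.zeros((a.shape[0],a.shape[1]+b.shape[1],3),np.uint8);o[:,:a.shape[1]]=a;o[:b.shape[0],a.shape[1]:]=b
cv2.imwrite('pics/crop1.png',o[:,:,::-1]);print(o.shape)
for n,c in(('top',c),('scene',s)):
    P=cloud(c).reshape(-1,3); z=P[:,2]; ok=c['range_z'].ravel()>0
    px=c['pixels'].reshape(-1,3).astype(int); grey=(px.max(1)-px.min(1)<40)
    bar0=onz(c,[(331,261)] if n=='top' else [(303,252)],.037)[0]; print(n,'bar guess',bar0)
    m=ok&grey&(z>.034)&(z<.055)&(np.hypot(*(P[:,:2]-bar0[:2]).T)<.12); Q=P[m]
    mu=Q.mean(0); v=np.linalg.svd(Q[:,:2]-mu[:2],full_matrices=0)[2][0]; t=(Q[:,:2]-mu[:2])@v
    print(' bar',m.sum(),mu,'mid',mu[:2]+v*(t.min()+t.max())/2,'len',np.ptp(t),'yaw',np.arctan2(v[1],v[0]), 'ztop',np.percentile(Q[:,2],90))
    for uv in ([(258,158),(341,152),(423,151)] if n=='top' else [(348,382),(243,351),(147,327)]):
        g=onz(c,[uv],.062)[0]
        m=ok&(z>.045)&(z<.095)&(np.hypot(*(P[:,:2]-g[:2]).T)<.045); Q=P[m]
        mu=Q.mean(0); v=np.linalg.svd(Q[:,:2]-mu[:2],full_matrices=0)[2][0]; t=(Q[:,:2]-mu[:2])@v
        print(' eye',g[:2],m.sum(),mu,'mid',mu[:2]+v*(t.min()+t.max())/2,'len',np.ptp(t),'yaw',np.arctan2(v[1],v[0]),Q[:,2].max())
```

```text
(595, 794, 3)
top bar guess [ 0.44647896 -0.02249972  0.037     ]
 bar 807 [ 0.44727819 -0.02152465  0.04207347] mid [ 0.44749647 -0.0223839 ] len 0.17975882708146546 yaw -1.322017897699275 ztop 0.04492358170120774
 eye [0.62122563 0.10914143] 242 [0.6244993  0.10934404 0.06839791] mid [0.62446308 0.10983231] len 0.04364810396032243 yaw -1.496757373866375 0.08751645644517951
 eye [ 0.6362619  -0.03558094] 186 [ 0.63412146 -0.0343355   0.07229105] mid [ 0.63565432 -0.0357065 ] len 0.042440205716397755 yaw 2.4118748539531984 0.08759456556729325
 eye [ 0.64271852 -0.18072782] 221 [ 0.64665612 -0.17802194  0.0682169 ] mid [ 0.64670039 -0.17861256] len 0.041768006809030964 yaw -1.495987784517809 0.08993479878583474
scene bar guess [ 0.4467275  -0.02389005  0.037     ]
 bar 961 [ 0.45001266 -0.02316217  0.04284788] mid [ 0.45008349 -0.02344207] len 0.17919751655753463 yaw 1.818616698654746 ztop 0.04561547991642497
 eye [0.62647081 0.1092931 ] 466 [0.62729868 0.10770832 0.06969113] mid [0.62730839 0.10758086] len 0.044527507533692945 yaw 1.6468077045007483 0.08792838661042933
 eye [ 0.63594182 -0.03511751] 457 [ 0.63806992 -0.03568593  0.06879149] mid [ 0.63778211 -0.03544336] len 0.04386337177596976 yaw -0.7003133318855983 0.08660204981859489
 eye [ 0.65077409 -0.17470147] 390 [ 0.64901587 -0.17820223  0.06957499] mid [ 0.64916852 -0.17958896] len 0.04279500097719355 yaw 1.6804361977465552 0.08736792524847503
```

View pics/crop1.png

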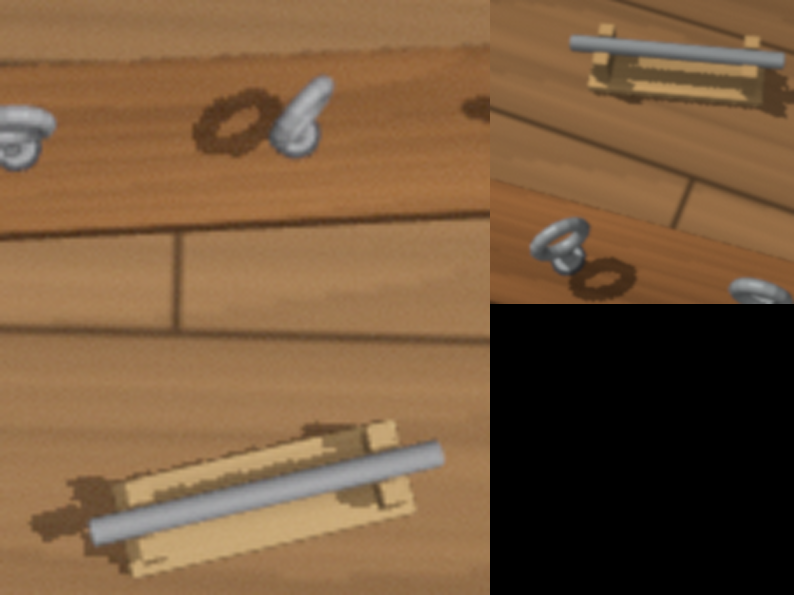

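The crop confirms it. The plain grey bar lies in the notched rest, and the middle eye is turned about 45° counter-clockwise from its neighbours (eye about -0.78). The loop centre is about (0.637,-0.035) and the bar about (0.448,-0.023).

```bash
cat >> h.py <<'E'
def plan(*wps):
    "wps: (x,y,z,tool-y yaw), from the measured pose"
    s=arm.observe(); R=Ro.from_rotvec(s['tcp_rot']); 
    ym=R.as_matrix()[:,1]; print('t',round(s['t'],2),'pos',s['tool_pos'].round(4),'yaw',round(np.arctan2(ym[1],ym[0]),3),'gap',round(s['finger_gap'],3),'grip',round(s['grasp_force'],1),'F',s['ft_force'].round(1),'q',s['qpos'].round(2))
    for x,y,z,w in wps:
        Y=np.array([np.cos(w),np.sin(w),0]);Z=np.array([0,0,-1.]);T=Ro.from_matrix(np.c_[np.cross(Y,Z),Y,Z])
        print((R.inv().apply(np.array([x,y,z])-s['tool_pos'])/.5).round(4),((R.inv()*T).as_rotvec()/(np.pi/4)).round(4))
E
python3 -c "
from h import *
plan((.42,.30,.2,.78))"
```

```text
t 0.1 pos [0.1724 0.6261 0.2047] yaw 1.302 gap 0.998 grip 0.0 F [-0.8 -0.7  0.8] q [-1.37  0.63  0.04  1.52 -0.03  1.   -0.02]
[-0.6506 -0.4973  0.0102] [-2.100e-03  6.000e-04  6.647e-01]
```

Call:
drive_tool --increments '[{"offset": [-0.1, -0.08, 0], "turn": [0, 0, 0.1]}, {"offset": [-0.2, -0.15, 0], "turn": [0, 0, 0.2]}, {"offset": [-0.3, -0.23, 0], "turn": [0, 0, 0.3]}, {"offset": [-0.4, -0.31, 0], "turn": [0, 0, 0.4]}, {"offset": [-0.5, -0.38, 0], "turn": [0, 0, 0.5]}, {"offset": [-0.58, -0.44, 0.01], "turn": [0, 0, 0.6]}, {"offset": [-0.65, -0.5, 0.01], "turn": [0, 0, 0.665]}, {"offset": [-0.65, -0.5, 0.01], "turn": [0, 0, 0.665]}]' --claw 1

```text
t: 1.1
tool_pos: [0.4217, 0.2952, 0.2003]
tcp_rot: [1.221, 2.893, -0.003]
ft_force: [0.1, 1.0, -0.3]
finger_gap: 0.999
grasp_force: 0.0
```

```bash
python3 -c "
from h import *
plan((.448,-.023,.13,.249))"
```

```text
t 1.1 pos [0.4217 0.2952 0.2003] yaw 0.772 gap 0.999 grip 0.0 F [ 0.1  1.  -0.3] q [-0.81  0.45  0.2   1.9  -0.12  0.8   0.23]
[-0.4924 -0.4062  0.1421] [-0.0007  0.0028  0.6661]
```

Call:
drive_tool --increments '[{"offset": [-0.09, -0.07, 0.02], "turn": [0, 0, 0.12]}, {"offset": [-0.18, -0.15, 0.05], "turn": [0, 0, 0.24]}, {"offset": [-0.27, -0.22, 0.08], "turn": [0, 0, 0.36]}, {"offset": [-0.36, -0.3, 0.1], "turn": [0, 0, 0.48]}, {"offset": [-0.44, -0.36, 0.12], "turn": [0, 0, 0.6]}, {"offset": [-0.492, -0.406, 0.142], "turn": [0, 0, 0.666]}, {"offset": [-0.492, -0.406, 0.142], "turn": [0, 0, 0.666]}, {"offset": [-0.492, -0.406, 0.142], "turn": [0, 0, 0.666]}]'

```text
t: 2.1
tool_pos: [0.4481, -0.0167, 0.1294]
tcp_rot: [-1.915, -2.489, -0.001]
ft_force: [-0.0, -0.6, -0.4]
finger_gap: 0.999
grasp_force: 0.0
```

```bash
python3 -c "
from h import *
plan((.4485,-.023,.019,.249))"
```

```text
t 2.1 pos [ 0.4481 -0.0167  0.1294] yaw 0.259 gap 0.999 grip 0.0 F [-0.  -0.6 -0.4] q [-0.23  0.49  0.29  2.14 -0.26  0.54  0.51]
[-0.0127 -0.0025  0.2207] [-0.0002 -0.0014  0.0127]
```

Call:
drive_tool --increments '[{"offset": [0, 0, 0], "turn": [0, 0, 0]}, {"offset": [0, 0, 0], "turn": [0, 0, 0]}]'

```text
t: 2.35
tool_pos: [0.4482, -0.017, 0.1296]
tcp_rot: [-1.916, -2.49, -0.001]
ft_force: [-0.4, -0.7, -0.4]
finger_gap: 1.0
grasp_force: 0.0
```

```bash
python3 -c "
from h import *
plan((.4485,-.023,.019,.249))"
```

```text
t 2.35 pos [ 0.4482 -0.017   0.1296] yaw 0.259 gap 1.0 grip 0.0 F [-0.4 -0.7 -0.4] q [-0.23  0.49  0.29  2.14 -0.26  0.54  0.51]
[-0.0118 -0.0026  0.2213] [ 0.0005 -0.0005  0.0129]
```

Call:
drive_tool --increments '[{"offset": [-0.012, -0.003, 0.06], "turn": [0, 0, 0.013]}, {"offset": [-0.012, -0.003, 0.12], "turn": [0, 0, 0.013]}, {"offset": [-0.012, -0.003, 0.17], "turn": [0, 0, 0.013]}, {"offset": [-0.012, -0.003, 0.2], "turn": [0, 0, 0.013]}, {"offset": [-0.012, -0.003, 0.221], "turn": [0, 0, 0.013]}, {"offset": [-0.012, -0.003, 0.221], "turn": [0, 0, 0.013]}]'

```text
t: 3.1
tool_pos: [0.4479, -0.0242, 0.0186]
tcp_rot: [-1.931, -2.477, 0.001]
ft_force: [0.4, -0.1, -0.7]
finger_gap: 1.0
grasp_force: 0.0
```

Call:
drive_tool --increments '[{"offset": [0, 0, 0]}, {"offset": [0, 0, 0]}, {"offset": [0, 0, 0]}, {"offset": [0, 0, 0]}, {"offset": [0, 0, 0]}, {"offset": [0, 0, 0]}]' --claw -1

```text
$.increments[0]: bad value
```

```bash
python3 -c "
from h import *
plan((.4485,-.023,.13,.249))"
```

```text
t 3.1 pos [ 0.4479 -0.0242  0.0186] yaw 0.247 gap 1.0 grip 0.0 F [ 0.4 -0.1 -0.7] q [-0.11  0.7   0.14  2.21 -0.38  0.25  0.62]
[ 0.0021  0.0015 -0.2228] [-0.0011 -0.0005 -0.0027]
```

Call:
drive_tool --increments '[{"offset": [0, 0, 0], "turn": [0, 0, 0]}, {"offset": [0, 0, 0], "turn": [0, 0, 0]}, {"offset": [0, 0, 0], "turn": [0, 0, 0]}, {"offset": [0, 0, 0], "turn": [0, 0, 0]}, {"offset": [0, 0, 0], "turn": [0, 0, 0]}, {"offset": [0, 0, 0], "turn": [0, 0, 0]}]' --claw -1

```text
t: 3.85
tool_pos: [0.4482, -0.0245, 0.019]
tcp_rot: [-1.932, -2.478, 0.0]
ft_force: [-0.1, -0.3, 0.3]
finger_gap: 0.4
grasp_force: 0.0
```

```bash
python3 -c "
from h import *
plan((.4485,-.023,.15,.249))"
```

```text
t 3.85 pos [ 0.4482 -0.0245  0.019 ] yaw 0.246 gap 0.4 grip 0.0 F [-0.1 -0.3  0.3] q [-0.11  0.7   0.14  2.21 -0.38  0.25  0.62]
[ 0.0028  0.0014 -0.2621] [-0.      0.     -0.0033]
```

Call:
drive_tool --increments '[{"offset": [0, 0, 0], "turn": [0, 0, 0]}, {"offset": [0, 0, 0], "turn": [0, 0, 0]}, {"offset": [0, 0, 0], "turn": [0, 0, 0]}, {"offset": [0, 0, 0], "turn": [0, 0, 0]}, {"offset": [0, 0, 0], "turn": [0, 0, 0]}, {"offset": [0, 0, 0], "turn": [0, 0, 0]}]'

```text
t: 4.6
tool_pos: [0.4482, -0.0245, 0.019]
tcp_rot: [-1.932, -2.477, 0.0]
ft_force: [-0.5, 0.2, -0.1]
finger_gap: 0.137
grasp_force: 30.0
```

Call:
drive_tool --increments '[{"offset": [0, 0, -0.02], "turn": [0, 0, 0]}, {"offset": [0, 0, -0.06], "turn": [0, 0, 0]}, {"offset": [0, 0, -0.12], "turn": [0, 0, 0]}, {"offset": [0, 0, -0.18], "turn": [0, 0, 0]}, {"offset": [0, 0, -0.24], "turn": [0, 0, 0]}, {"offset": [0, 0, -0.26], "turn": [0, 0, 0]}, {"offset": [0, 0, -0.26], "turn": [0, 0, 0]}]'

```text
t: 5.48
tool_pos: [0.4483, -0.0243, 0.1493]
tcp_rot: [1.931, 2.477, 0.001]
ft_force: [0.8, 0.0, -2.1]
finger_gap: 0.139
grasp_force: 30.0
```

Run:
```python
from h import *
c=shot('scene','scene1')
L=np.array([.637,-.0355]);w=.856;d=np.array([np.cos(w),np.sin(w)])
p=L-.135*d
plan((*p,.12,w-np.pi/2))
```

```text
t 5.53 pos [ 0.4478 -0.0243  0.1486] yaw 0.247 gap 0.141 grip 30.0 F [ 0.9  0.3 -2.8] q [-0.25  0.46  0.34  2.13 -0.26  0.6   0.52]
[-0.2687  0.1402  0.057 ] [-9.0000e-04 -1.0000e-04  1.2242e+00]
```

View pics/scene1.png

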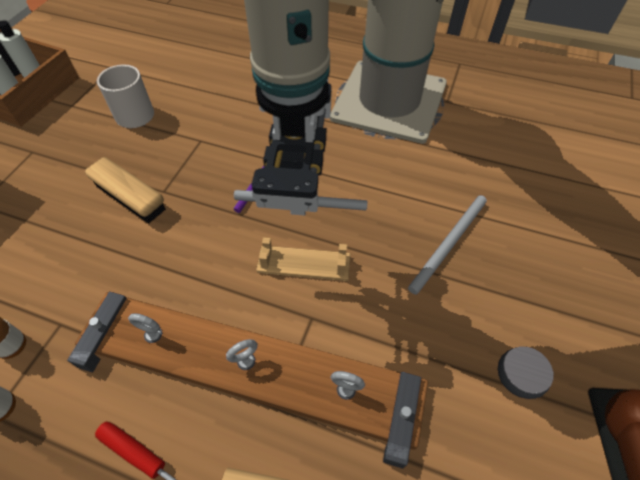

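Call:
drive_tool --increments '[{"offset": [-0.05, 0.03, 0], "turn": [0, 0, 0.15]}, {"offset": [-0.1, 0.06, 0], "turn": [0, 0, 0.3]}, {"offset": [-0.15, 0.08, 0], "turn": [0, 0, 0.45]}, {"offset": [-0.2, 0.1, 0], "turn": [0, 0, 0.6]}, {"offset": [-0.24, 0.12, 0], "turn": [0, 0, 0.75]}, {"offset": [-0.26, 0.14, 0], "turn": [0, 0, 0.9]}, {"offset": [-0.268, 0.14, 0], "turn": [0, 0, 1.0]}, {"offset": [-0.268, 0.14, 0], "turn": [0, 0, 1.0]}]'

```text
t: 6.52
tool_pos: [0.5478, -0.1376, 0.1472]
tcp_rot: [-2.731, -1.549, 0.004]
ft_force: [-0.2, -0.4, -1.5]
finger_gap: 0.142
grasp_force: 30.0
```

Run:
```python
from h import *
L=np.array([.637,-.0355]);w=.856;d=np.array([np.cos(w),np.sin(w)])
p=L-.135*d
plan((*p,.043,w-np.pi/2))
```

```text
t 6.53 pos [ 0.5478 -0.1376  0.1472] yaw -0.539 gap 0.142 grip 30.0 F [-0.2 -0.4 -1.5] q [-0.15  0.64  0.55  1.83 -0.45  0.8   0.09]
[0.0013 0.0017 0.2085] [-0.0032  0.0025  0.2241]
```

Call:
drive_tool --increments '[{"offset": [0, 0, 0.05], "turn": [0, 0, 0.12]}, {"offset": [0, 0.001, 0.1], "turn": [0, 0, 0.22]}, {"offset": [0.001, 0.002, 0.15], "turn": [-0.003, 0.003, 0.224]}, {"offset": [0.001, 0.002, 0.19], "turn": [-0.003, 0.003, 0.224]}, {"offset": [0.001, 0.002, 0.208], "turn": [-0.003, 0.003, 0.224]}, {"offset": [0.001, 0.002, 0.208], "turn": [-0.003, 0.003, 0.224]}]'

```text
t: 7.28
tool_pos: [0.5492, -0.1372, 0.0443]
tcp_rot: [-2.858, -1.304, -0.003]
ft_force: [0.5, 0.4, -1.2]
finger_gap: 0.137
grasp_force: 30.0
```

Run:
```python
from h import *
L=np.array([.637,-.0355]);w=.856;d=np.array([np.cos(w),np.sin(w)])
plan((*(L-.135*d),.043,w-np.pi/2))
for n in('scene','top'):
    c=shot(n,n+'2'); P=cloud(c).reshape(-1,3); ok=c['range_z'].ravel()>0
    q=P[:,:2]-L; t=q@d; l=q@np.array([-d[1],d[0]]); z=P[:,2]
    m=ok&(t<-.035)&(t>-.115)&(abs(l)<.02)&(z>.05)&(z<.09)
    Q=np.c_[t,l,z][m]; print(n,m.sum())
    for a in np.arange(-.11,-.03,.01):
        k=abs(Q[:,0]-a)<.005
        if k.sum()>3: print(a.round(3),k.sum(),'lat',Q[k,1].min().round(4),Q[k,1].max().round(4),'ztop',np.percentile(Q[k,2],95).round(4))
    m=ok&(t<.045)&(t>-.03)&(abs(l)<.035)&(z>.05)&(z<.09)
    Q=np.c_[t,l,z][m]; print(' loop t',np.percentile(Q[:,0],[1,50,99]).round(4),'lat',Q[:,1].min().round(4),Q[:,1].max().round(4),'z',Q[:,2].max().round(4))
s=cv2.resize(load('scene2')['pixels'][270:400,190:350],None,fx=3.5,fy=3.5,interpolation=2);cv2.imwrite('pics/s2.png',s[:,:,::-1])
```

```text
t 7.28 pos [ 0.5492 -0.1372  0.0443] yaw -0.714 gap 0.137 grip 30.0 F [ 0.5  0.4 -1.2] q [-0.1   0.79  0.47  1.89 -0.61  0.6   0.06]
[-0.0013 -0.0008  0.0026] [ 0.0008 -0.0025  0.0004]
scene 479
-0.11 61 lat -0.0082 0.0058 ztop 0.0717
-0.1 59 lat -0.0079 0.0053 ztop 0.0711
-0.09 58 lat -0.0081 0.0054 ztop 0.0715
-0.08 63 lat -0.008 0.0056 ztop 0.0714
-0.07 66 lat -0.0078 0.0058 ztop 0.0719
-0.06 63 lat -0.008 0.0059 ztop 0.0712
-0.05 68 lat -0.0079 0.0054 ztop 0.0715
-0.04 41 lat -0.0072 0.0054 ztop 0.0709
 loop t [-0.005   0.0009  0.004 ] lat -0.0225 0.0214 z 0.0875
top 0Traceback (most recent call last):
  File "<stdin>", line 13, in <module>
    return _quantile_unchecked(
        a, q, axis, out, overwrite_input, method, keepdims, weights)
    return _ureduce(a,
                    func=_quantile_ureduce_func,
    ...<5 lines>...
                    overwrite_input=overwrite_input,
                    method=method)
    r = func(a, **kwargs)
    result = _quantile(arr,
                       quantiles=q,
    ...<2 lines>...
                       out=out,
                       weights=wgt)
    slices_having_nans = np.isnan(arr[-1, ...])
                                  ~~~^^^^^^^^^
IndexError: index -1 is out of bounds for axis 0 with size 0
```

The scene camera shows the bar in line with the hole: side offset within about 1 mm, height within about 1 mm, and parallel. I'll insert it along tool +x.

Call:
drive_tool --increments '[{"offset": [0.02, 0, 0.001], "turn": [0, 0, 0]}, {"offset": [0.04, 0, 0.001], "turn": [0, 0, 0]}, {"offset": [0.06, 0, 0.001], "turn": [0, 0, 0]}, {"offset": [0.08, 0, 0.001], "turn": [0, 0, 0]}, {"offset": [0.09, 0, 0.001], "turn": [0, 0, 0]}, {"offset": [0.1, 0, 0.001], "turn": [0, 0, 0]}, {"offset": [0.1, 0, 0.001], "turn": [0, 0, 0]}]'

```text
t: 8.25
tool_pos: [0.5828, -0.0995, 0.0445]
tcp_rot: [2.857, 1.304, 0.005]
ft_force: [-0.3, -0.1, -1.3]
finger_gap: 0.137
grasp_force: 30.0
```

Run:
```python
from h import *
L=np.array([.637,-.0355]);w=.856;d=np.array([np.cos(w),np.sin(w)])
plan((*(L-.06*d),.043,w-np.pi/2))
c=shot('scene','scene3')
s=cv2.resize(c['pixels'][270:400,190:350],None,fx=3.5,fy=3.5,interpolation=2);cv2.imwrite('pics/s3.png',s[:,:,::-1])
```

```text
t 8.25 pos [ 0.5828 -0.0995  0.0445] yaw -0.715 gap 0.137 grip 30.0 F [-0.3 -0.1 -1.3] q [-0.18  0.82  0.5   1.83 -0.61  0.65 -0.03]
[ 0.0477 -0.002   0.0032] [ 0.0027 -0.0032  0.0004]
```

View pics/s3.png

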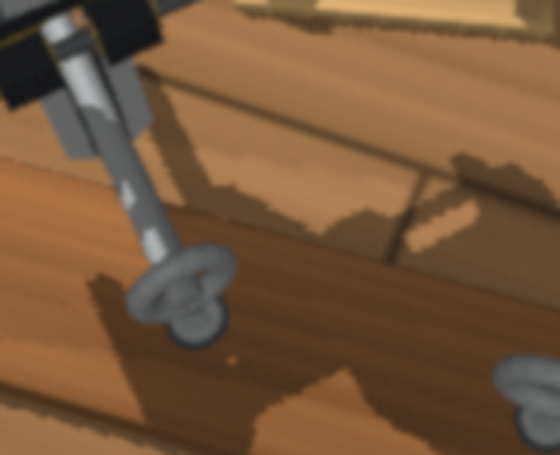

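The bar's tip sits centrally inside the loop at crop (180,285), and there is no contact force. I'll push on.

Call:
drive_tool --increments '[{"offset": [0.015, 0, 0.002], "turn": [0, 0, 0]}, {"offset": [0.03, 0, 0.002], "turn": [0, 0, 0]}, {"offset": [0.04, 0, 0.002], "turn": [0, 0, 0]}, {"offset": [0.05, 0, 0.002], "turn": [0, 0, 0]}, {"offset": [0.05, 0, 0.002], "turn": [0, 0, 0]}]'

```text
t: 8.93
tool_pos: [0.5993, -0.0803, 0.0436]
tcp_rot: [2.857, 1.305, 0.005]
ft_force: [-0.4, -0.6, -1.6]
finger_gap: 0.139
grasp_force: 30.0
```

Run:
```python
from h import *
L=np.array([.637,-.0355])
W=[.856-.12*i for i in range(7)]
plan(*[(*(L-.06*np.array([np.cos(w),np.sin(w)])),.0435,w-np.pi/2) for w in W])
```

```text
t 8.93 pos [ 0.5993 -0.0803  0.0436] yaw -0.714 gap 0.139 grip 30.0 F [-0.4 -0.6 -1.6] q [-0.22  0.84  0.5   1.79 -0.61  0.68 -0.07]
[-0.003  -0.0018  0.0002] [ 0.0027 -0.0035  0.0009]
[-0.0021 -0.0162  0.0001] [ 0.0025 -0.0036  0.1537]
[ 0.0005 -0.0303  0.0001] [ 0.0022 -0.0038  0.3065]
[ 0.0047 -0.0441  0.0001] [ 0.002  -0.0039  0.4593]
[ 0.0106 -0.0572  0.0001] [ 0.0018 -0.0041  0.6121]
[ 0.018  -0.0696  0.0001] [ 0.0015 -0.0042  0.7649]
[ 0.0269 -0.0809  0.0001] [ 0.0013 -0.0043  0.9177]
```

Call:
drive_tool --increments '[{"offset": [-0.003, -0.009, 0], "turn": [0.002, -0.003, 0.077]}, {"offset": [-0.002, -0.016, 0], "turn": [0.002, -0.003, 0.154]}, {"offset": [0, -0.023, 0], "turn": [0.002, -0.003, 0.23]}, {"offset": [0.0005, -0.0305, 0], "turn": [0.002, -0.003, 0.307]}, {"offset": [0.003, -0.037, 0], "turn": [0.002, -0.003, 0.383]}, {"offset": [0.005, -0.044, 0], "turn": [0.002, -0.003, 0.46]}, {"offset": [0.0075, -0.051, 0], "turn": [0.002, -0.003, 0.536]}, {"offset": [0.0105, -0.057, 0], "turn": [0.002, -0.004, 0.612]}, {"offset": [0.018, -0.07, 0], "turn": [0.002, -0.004, 0.765]}, {"offset": [0.018, -0.07, 0], "turn": [0.002, -0.004, 0.765]}]'

```text
t: 10.18
tool_pos: [0.5782, -0.0506, 0.0434]
tcp_rot: [-3.115, -0.402, 0.001]
ft_force: [0.2, 0.1, -0.4]
finger_gap: 0.136
grasp_force: 30.0
```

Run:
```python
from h import *
L=np.array([.637,-.0355])
W=[.856-.6-.12*i for i in range(7)]
plan(*[(*(L-.06*np.array([np.cos(w),np.sin(w)])),.0435,w-np.pi/2) for w in W])
```

```text
t 10.18 pos [ 0.5782 -0.0506  0.0434] yaw -1.314 gap 0.136 grip 30.0 F [ 0.2  0.1 -0.4] q [-0.36  0.86  0.66  1.86 -0.79  0.71 -0.55]
[ 0.0014  0.0006 -0.0001] [-0.0006  0.001   0.0012]
[ 0.0023 -0.0137 -0.0001] [-0.0005  0.001   0.154 ]
[ 0.0049 -0.0279 -0.0001] [-0.0004  0.001   0.3068]
[ 0.0091 -0.0416 -0.0001] [-4.000e-04  1.000e-03  4.596e-01]
[ 0.015  -0.0548 -0.0001] [-3.000e-04  1.100e-03  6.124e-01]
[ 0.0224 -0.0671 -0.0001] [-3.000e-04  1.100e-03  7.652e-01]
[ 0.0313 -0.0785 -0.0001] [-2.00e-04  1.10e-03  9.18e-01]
```

Call:
drive_tool --increments '[{"offset": [0.002, -0.007, 0], "turn": [0, 0.001, 0.077]}, {"offset": [0.0025, -0.014, 0], "turn": [0, 0.001, 0.154]}, {"offset": [0.0035, -0.021, 0], "turn": [0, 0.001, 0.23]}, {"offset": [0.005, -0.028, 0], "turn": [0, 0.001, 0.307]}, {"offset": [0.007, -0.035, 0], "turn": [0, 0.001, 0.383]}, {"offset": [0.009, -0.042, 0], "turn": [0, 0.001, 0.46]}, {"offset": [0.012, -0.048, 0], "turn": [0, 0.001, 0.536]}, {"offset": [0.015, -0.055, 0], "turn": [0, 0.001, 0.612]}, {"offset": [0.0225, -0.067, 0], "turn": [0, 0.001, 0.765]}, {"offset": [0.0225, -0.067, 0], "turn": [0, 0.001, 0.765]}]'

```text
t: 11.42
tool_pos: [0.5809, -0.0162, 0.0435]
tcp_rot: [3.095, -0.535, 0.001]
ft_force: [0.1, -0.6, -1.4]
finger_gap: 0.14
grasp_force: 30.0
```

```bash
cat >> h.py <<'E'
def eye(f):
    c=shot('scene',f); P=cloud(c).reshape(-1,3); z=P[:,2]; L=np.array([.637,-.0355])
    m=(c['range_z'].ravel()>0)&(z>.0755)&(z<.095)&(np.hypot(*(P[:,:2]-L).T)<.03); Q=P[m][:,:2]
    v=np.linalg.svd(Q-Q.mean(0),full_matrices=0)[2][0]; print('eye pts',m.sum(),'mean',Q.mean(0),'plane yaw',np.arctan2(v[1],v[0]),'(goal -1.495 or 1.647)')
    s=cv2.resize(c['pixels'][240:400,110:390],None,fx=2.8,fy=2.8,interpolation=2);cv2.imwrite('pics/'+f+'c.png',s[:,:,::-1])
E
python3 - <<'E'
from h import *
L=np.array([.637,-.0355])
W=[.856-1.2-.12*i for i in range(6)]
plan(*[(*(L-.06*np.array([np.cos(w),np.sin(w)])),.0435,w-np.pi/2) for w in W])
eye('e1')
E
```

```text
t 11.43 pos [ 0.5809 -0.0162  0.0435] yaw -1.913 gap 0.14 grip 30.0 F [ 0.1 -0.6 -1.4] q [-0.49  0.92  0.81  1.86 -0.93  0.8  -1.08]
[-0.0014 -0.0015  0.    ] [ 0.0007 -0.0007  0.0019]
[-0.0005 -0.0159  0.    ] [ 0.0007 -0.0007  0.1547]
[ 0.0021 -0.03    0.    ] [ 0.0006 -0.0007  0.3075]
[ 0.0064 -0.0438  0.    ] [ 0.0006 -0.0008  0.4603]
[ 0.0123 -0.0569  0.    ] [ 5.000e-04 -8.000e-04  6.131e-01]
[ 0.0197 -0.0692  0.    ] [ 5.000e-04 -9.000e-04  7.658e-01]
eye pts 202 mean [ 0.63745223 -0.03583818] plane yaw -1.0858553633833048 (goal -1.495 or 1.647)
```

View pics/e1c.png

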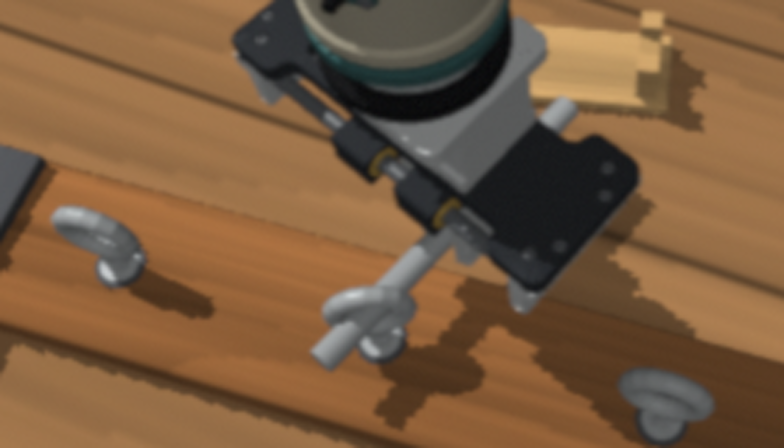

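The bar (far end at crop (325,355)) is through the loop and has taken the eye to about -0.41. It needs about 0.41 rad more.

Call:
drive_tool --increments '[{"offset": [-0.001, -0.009, 0], "turn": [0, 0, 0.08]}, {"offset": [-0.0005, -0.016, 0], "turn": [0, 0, 0.155]}, {"offset": [0.0005, -0.023, 0], "turn": [0, 0, 0.23]}, {"offset": [0.002, -0.03, 0], "turn": [0, 0, 0.307]}, {"offset": [0.004, -0.037, 0], "turn": [0, 0, 0.384]}, {"offset": [0.0065, -0.044, 0], "turn": [0, 0, 0.46]}, {"offset": [0.0087, -0.0495, 0], "turn": [0, 0, 0.525]}, {"offset": [0.0087, -0.0495, 0], "turn": [0, 0, 0.525]}, {"offset": [0.0087, -0.0495, 0], "turn": [0, 0, 0.525]}]'

```text
t: 12.6
tool_pos: [0.5936, 0.0047, 0.0438]
tcp_rot: [2.919, -1.161, 0.002]
ft_force: [0.1, -3.2, -1.9]
finger_gap: 0.141
grasp_force: 30.0
```

Run:
```python
from h import *
L=np.array([.637,-.0355])
plan(*[(*(L-.06*np.array([np.cos(w),np.sin(w)])),.0435,w-np.pi/2) for w in (-.754,-.8,-.85)])
eye('e2')
```

```text
t 12.6 pos [0.5936 0.0047 0.0438] yaw -2.328 gap 0.141 grip 30.0 F [ 0.1 -3.2 -1.9] q [-0.57  0.97  0.91  1.82 -1.    0.88 -1.49]
[-0.0016 -0.0008  0.0006] [-0.     -0.0021 -0.0039]
[-0.0015 -0.0063  0.0006] [-0.0001 -0.0021  0.0547]
[-0.0011 -0.0123  0.0006] [-1.000e-04 -2.100e-03  1.183e-01]
eye pts 200 mean [ 0.63758608 -0.0352956 ] plane yaw 1.6473959405542362 (goal -1.495 or 1.647)
```

View pics/e2c.png

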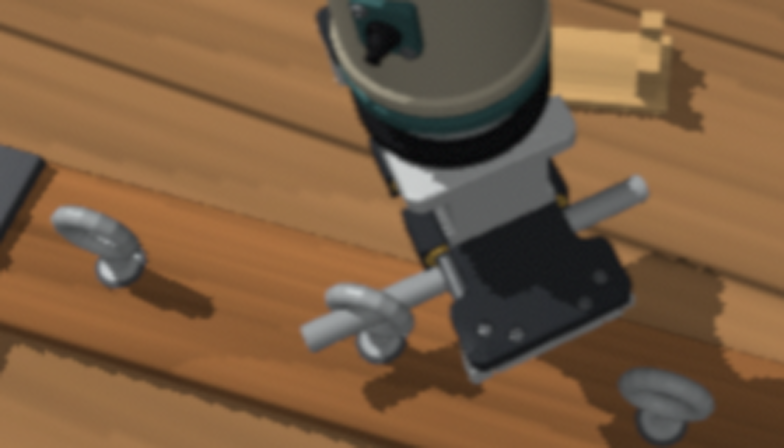

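The eye is in line, with its plane yaw measured at 1.647 against a goal of 1.647. I'll ease the bar back a little, then release it.

Call:
drive_tool --increments '[{"offset": [0, 0.004, 0], "turn": [0, 0, -0.04]}, {"offset": [0, 0.008, 0], "turn": [0, 0, -0.08]}, {"offset": [0, 0.008, 0], "turn": [0, 0, -0.08]}]'

```text
t: 13.02
tool_pos: [0.5903, 0.0036, 0.0436]
tcp_rot: [-2.953, 1.069, 0.001]
ft_force: [-0.7, -0.7, -1.6]
finger_gap: 0.139
grasp_force: 30.0
```

Call:
drive_tool --increments '[{"offset": [0, 0, 0], "turn": [0, 0, 0]}, {"offset": [0, 0, 0], "turn": [0, 0, 0]}, {"offset": [0, 0, 0], "turn": [0, 0, 0]}, {"offset": [0, 0, 0], "turn": [0, 0, 0]}, {"offset": [0, 0, 0], "turn": [0, 0, 0]}, {"offset": [0, 0, 0], "turn": [0, 0, 0]}, {"offset": [0, 0, 0], "turn": [0, 0, 0]}, {"offset": [0, 0, 0], "turn": [0, 0, 0]}]' --claw 0

```text
t: 14.02
tool_pos: [0.5907, 0.0031, 0.0436]
tcp_rot: [-2.953, 1.07, -0.001]
ft_force: [-0.0, 0.3, 0.3]
finger_gap: 0.502
grasp_force: 0.0
```

Call:
drive_tool --increments '[{"offset": [0, 0, -0.02], "turn": [0, 0, 0]}, {"offset": [0, 0, -0.06], "turn": [0, 0, 0]}, {"offset": [0, 0, -0.12], "turn": [0, 0, 0]}, {"offset": [0, 0, -0.2], "turn": [0, 0, 0]}, {"offset": [0, 0, -0.28], "turn": [0, 0, 0]}, {"offset": [0, 0, -0.32], "turn": [0, 0, 0]}, {"offset": [0, 0, -0.32], "turn": [0, 0, 0]}]'

```text
t: 14.9
tool_pos: [0.5913, 0.0029, 0.2051]
tcp_rot: [-2.952, 1.069, -0.005]
ft_force: [-0.7, 0.5, -0.1]
finger_gap: 0.5
grasp_force: 0.0
```

Run:
```python
from h import *
plan(); eye('e3')
```

```text
t 14.9 pos [0.5913 0.0029 0.2051] yaw -2.266 gap 0.5 grip 0.0 F [-0.7  0.5 -0.1] q [-0.65  0.78  1.08  1.71 -0.76  1.13 -1.6 ]
eye pts 208 mean [ 0.63811418 -0.03555364] plane yaw 1.7493881935148263 (goal -1.495 or 1.647)
```

View pics/e3c.png

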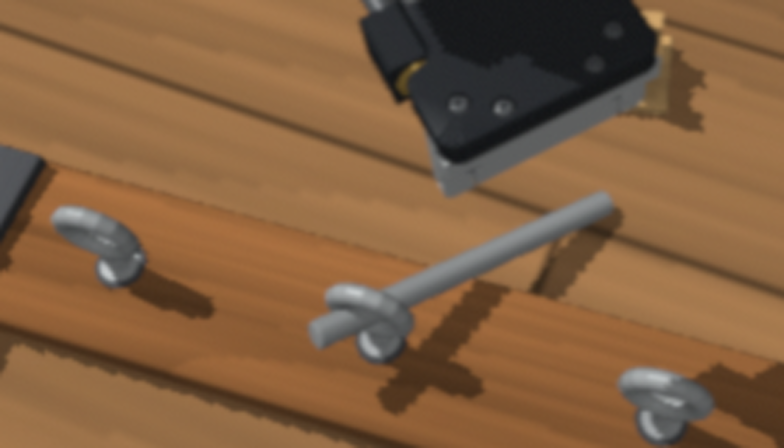

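Run:
```python
from h import *
for f in('e2','e3'):
  c=load(f);P=cloud(c).reshape(-1,3);z=P[:,2]
  for L in([.627,.108],[.637,-.0355],[.649,-.179]):
    for z0 in(.0755,.079,.082):
      m=(z>z0)&(z<.095)&(np.hypot(*(P[:,:2]-L).T)<.03);Q=P[m][:,:2]
      v=np.linalg.svd(Q-Q.mean(0),full_matrices=0)[2][0];print(f,L,z0,m.sum(),(np.arctan2(v[1],v[0])%np.pi).round(3),end=' | ')
    print()
```

```text
e2 [0.627, 0.108] 0.0755 226 1.641 | e2 [0.627, 0.108] 0.079 181 1.631 | e2 [0.627, 0.108] 0.082 117 1.642 | 
e2 [0.637, -0.0355] 0.0755 200 1.647 | e2 [0.637, -0.0355] 0.079 165 1.644 | e2 [0.637, -0.0355] 0.082 111 1.631 | 
e2 [0.649, -0.179] 0.0755 179 1.701 | e2 [0.649, -0.179] 0.079 146 1.702 | e2 [0.649, -0.179] 0.082 101 1.695 | 
e3 [0.627, 0.108] 0.0755 224 1.64 | e3 [0.627, 0.108] 0.079 181 1.641 | e3 [0.627, 0.108] 0.082 122 1.627 | 
e3 [0.637, -0.0355] 0.0755 208 1.749 | e3 [0.637, -0.0355] 0.079 165 1.659 | e3 [0.637, -0.0355] 0.082 113 1.653 | 
e3 [0.649, -0.179] 0.0755 176 1.691 | e3 [0.649, -0.179] 0.079 141 1.695 | e3 [0.649, -0.179] 0.082 102 1.645 |
```

The released bar rests tilted in the loop. The 1.749 reading came from the bar's raised end being counted as loop. With that excluded, the eye reads 1.655, in line with its neighbours (1.64 to 1.70), and the gripper is clear. I'm handing in.

```bash
python3 -c "
from cell import arm
print(arm.close_job())"
```

```text
the job is handed in; nothing more can be done
None
```

The middle screw eye now stands in line with its neighbours (within about 0.05 rad by the camera), the bar has been let go and rests in its loop, and the job was handed in at about 15 s; no verdict came back.

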